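# Feed board carriers from a magazine into a test dock

## Task

Take the two lowest board carriers (red tab, then yellow tab) out of the bottom of the gravity magazine, working its red ejector slide, and slide each into its own bay of the test dock, contact end first and fully home, whichever bay you like; the dock's low roof means that each carrier must be put down and taken again by its coloured tab. Dock the first carrier and let go of it before you feed the second, leave the other two lying in the magazine, dropped flat to its bottom, with the ejector sprung back, and do not shift the spool, the tape or the cutters.

Things in the scene. Friction and masses are not known exactly. Their poses are not given: they have to be found in the camera images.
- magazine: gravity magazine fixed to the desk: aluminium column on a dark base 6 mm thick (x -79 to +177, y +-35.5 mm). Origin on the desk under the column's middle; parts leave towards its -x. Column outside x +-73, y +-34.5, walls 6, top z = 57 mm. Four carriers lie in it on one another, undersides z = 6, 18, 30, 42 mm, centred on the origin, x axes as the magazine's (contact ends to -x)
- mouth (a point): foot of the magazine's front wall (x = -73, z = 6 mm), mid width, where parts come out. The wall ends 17 mm above the base, so only the lowest carrier passes. Once its whole length is out, the stack drops 12 mm. The base ends 6 mm before the wall; beyond is bare desk, z = 0, so a pulled carrier hangs 6 mm over the desk
- ejector (a joint): ejector slide, 0 at rest to 0.062 m fully pushed (towards the magazine's -x); pushes the lowest carrier out by about the same distance: fully pushed, about 50 mm of it shows beyond the front wall. A spring (3 N, rising to 6 N, plus up to 8 N of stack friction when feeding) returns it by itself when let go; the carrier stays out
- ejector_grip (a point): in the red upright paddle of the ejector, on its centre line, z = 45 mm, at magazine x = +160 mm at rest. Paddle 14 mm along the slide, 30 mm across, z 16 to 60 mm: pinch it across the 30 mm from above, or push it from behind
- carrier_red: carrier with red tab (lowest in the magazine), 55-115 g, solid: grey frame 90 long x 52 wide with a green board, and a tab 40 long x 26 wide, all 12 mm thick; 130 mm long in all. Origin: underside, mid length and width. -x points to the contact end (wide, brass contacts, x = -65); frame x -65 to +25, tab x +25 to +65 mm; z up. Grip across y
- carrier_yellow: carrier with yellow tab (second in the magazine), 55-115 g, solid: grey frame 90 long x 52 wide with a green board, and a tab 40 long x 26 wide, all 12 mm thick; 130 mm long in all. Origin: underside, mid length and width. -x points to the contact end (wide, brass contacts, x = -65); frame x -65 to +25, tab x +25 to +65 mm; z up. Grip across y
- carrier_blue: carrier with blue tab (third in the magazine), 55-115 g, solid: grey frame 90 long x 52 wide with a green board, and a tab 40 long x 26 wide, all 12 mm thick; 130 mm long in all. Origin: underside, mid length and width. -x points to the contact end (wide, brass contacts, x = -65); frame x -65 to +25, tab x +25 to +65 mm; z up. Grip across y
- carrier_white: carrier with white tab (top in the magazine), 55-115 g, solid: grey frame 90 long x 52 wide with a green board, and a tab 40 long x 26 wide, all 12 mm thick; 130 mm long in all. Origin: underside, mid length and width. -x points to the contact end (wide, brass contacts, x = -65); frame x -65 to +25, tab x +25 to +65 mm; z up. Grip across y
- dock: two-bay test dock fixed to the desk, black, flat grey roof, base 6 mm thick, x -25 to +56, y +-78.5 mm. Origin on the desk under the middle of the roof's front edge; mouths face its -x, carriers slide in towards +x (so a docked carrier's x axis points against the dock's). Bay centre lines y = +42 and -42 mm. A carrier fully home has its origin at x = -15, its tab outside at x = -40 to -80 mm
- bay_a (a point): middle of the stop face at the end of the bay at dock y = +42 (x = 50, z = 12 mm): where the middle of a carrier's contact end must come. Bay floor z = 6, roof underside z = 24, top 28, inside width 59 mm, roofed x 0 to 50. Low flared guides (z 6 to 18) before the mouth from x = -20, about 69 mm apart there
- bay_b (a point): the same for the bay at dock y = -42 mm
- carrier_red_tip (a point): middle of the contact end face of the red-tabbed carrier (its x = -65, z = 6 mm)
- carrier_yellow_tip (a point): the same on the yellow-tabbed carrier
- spool: bystander: spool of solder with a yellow label, 62 mm across, 36 high, near the magazine; origin under its centre
- tape: bystander: roll of black tape lying flat, 66 mm across, 18 high, near the magazine; origin under its centre
- cutters: bystander: red-handled side cutters lying flat, 46 x 118 (along its y) x 12 mm, beside the magazine; origin under its centre

How it is judged:
On the way, in this order (a step that is already met when the one before it is completed fails the run):
1. the red-tabbed carrier is out of the magazine and the stack has dropped (x of carrier_red in the frame of magazine below -0.138 m and x of carrier_yellow in the frame of magazine between -0.012 and 0.012 m and z of carrier_yellow in the frame of magazine between 0.001 and 0.011 m and horizontal distance between each of carrier_yellow, carrier_blue, carrier_white and magazine below 0.015 m and x of carrier_blue in the frame of magazine between -0.012 and 0.012 m and z of carrier_blue in the frame of magazine between 0.013 and 0.023 m and x of carrier_white in the frame of magazine between -0.012 and 0.012 m and z of carrier_white in the frame of magazine between 0.025 and 0.035 m), for 0.2 s.
2. the red-tabbed carrier is fully home in a bay and released, the yellow one still in the magazine ((distance between carrier_red_tip and bay_a below 0.007 m or distance between carrier_red_tip and bay_b below 0.007 m) and angle between the x axis of carrier_red and the x axis of dock, either way round below 0.15 rad and angle between the z axis of carrier_red and the z axis of dock, either way round below 0.09 rad and contact force between carrier_red and the fingers below 0.05 N and x of carrier_yellow in the frame of magazine between -0.012 and 0.012 m and z of carrier_yellow in the frame of magazine between 0.001 and 0.011 m and horizontal distance between carrier_yellow and magazine below 0.015 m), for 0.2 s.
3. the yellow-tabbed carrier is out of the magazine and the stack has dropped again (x of carrier_yellow in the frame of magazine below -0.138 m and x of carrier_blue in the frame of magazine between -0.012 and 0.012 m and z of carrier_blue in the frame of magazine between 0.001 and 0.011 m and horizontal distance between each of carrier_blue, carrier_white and magazine below 0.015 m and x of carrier_white in the frame of magazine between -0.012 and 0.012 m and z of carrier_white in the frame of magazine between 0.013 and 0.023 m), for 0.2 s.
At the end, for the whole second after the job is handed in: Red and yellow carriers released and still in separate bays, flat, contact ends within 7 mm of the stop points, square within 8 deg; blue flat on the magazine bottom with white on it (12 mm along, 5 mm in height); ejector within 4 mm of rest ((distance between carrier_red_tip and bay_a below 0.007 m or distance between carrier_red_tip and bay_b below 0.007 m) and angle between the x axis of each of carrier_red, carrier_yellow and the x axis of dock, either way round below 0.15 rad and angle between the z axis of each of carrier_red, carrier_yellow and the z axis of dock, either way round below 0.09 rad and (distance between carrier_yellow_tip and bay_a below 0.007 m or distance between carrier_yellow_tip and bay_b below 0.007 m) and x of carrier_blue in the frame of magazine between -0.012 and 0.012 m and z of carrier_blue in the frame of magazine between 0.001 and 0.011 m and horizontal distance between each of carrier_blue, carrier_white and magazine below 0.015 m and x of carrier_white in the frame of magazine between -0.012 and 0.012 m and z of carrier_white in the frame of magazine between 0.013 and 0.023 m and value of joint ejector below 0.004 m and linear speed of each of carrier_red, carrier_yellow below 0.01 m/s and contact force between each of carrier_red, carrier_yellow and the fingers below 0.05 N); the robot touches nothing.
It fails at once if a bystander (spool, tape or cutters) is shifted by more than 25 mm (distance of any of spool, tape, cutters from where it was at the start of the episode above 0.025 m).
It fails at once if the blue- or white-tabbed carrier leaves the magazine or is lifted in it (horizontal distance between any of carrier_blue, carrier_white and magazine above 0.03 m or z of any of carrier_blue, carrier_white in the frame of magazine above 0.06 m).
It also fails if it takes over 72 s, if anything falls off the work surface, if the arm or the gripper's body presses on something with over 40 N, if the wrist force passes 120 N, or if a joint passes its speed limit or range.

## Robot

A 7-joint arm with a two-finger parallel gripper is mounted at the origin on a cart in front of the work surface, level with it; the furniture and walls round the work are solid. World frame = base frame: x ahead of the robot, y to its left, z up, the work surface at z = 0. Lengths are in m, angles in rad, forces in N, time in s.
With the tool pointing down it reaches from about 0.4 to 0.925 m from the base axis. Payload 5.6 kg.
Tool frame: the origin (TCP) lies at the very end of the fingers, on their centre line; the grasp point (between the pads) lies 19 mm behind it; z points along the fingers, y is the line along which they close (so a half turn about z gives the same grasp; the last joint's range is limited). The gripper opens to 85 mm and grips with 20 to 120 N. Pads are 22 mm wide; open, the fingers measure 114 mm over their backs; the gripper's body (76 mm by 85 mm) begins 54 mm behind the grasp point. The pads swing forward as they close: fully open they stand 13 mm farther back than shut.
Start: joints at [-1.263, 0.468, -0.012, 1.603, 0.006, 1.071, -0.056], TCP at [0.223, 0.61, 0.231] pointing down, gripper open.
Joint ranges: [-2.53, 2.53], [-0.31, 2.02], [-1.57, 1.55], [0.28, 2.44], [-1.29, 4.43], [0.15, 1.84], [-2.92, 2.92]. Speed limits (rad/s): [2.57, 2.57, 3.14, 3.14, 3.14, 3.14, 3.14].

## Interface

Orientations are given as a rotation vector (axis times angle).
In Python, from station import status, vision, close_job gives the robot as it stands.
- The arm moves only by the tool drive_effector, called as name(argument=value, ...), one argument or row to a line, values as JSON. Schema: {"type":"object","properties":{"increments":{"type":"string"},"clamp_n":{"type":"number"},"only":{"type":"string"},"quiet":{"type":"boolean"},"lines":{"type":"string"}},"required":["increments"],"additionalProperties":false}. increments is a string of 1 to 10 rows, parted by semicolons, with the numbers parted by spaces; each row has 5 numbers: dx, dy, dz in shares of the most that a row can go, 1 being 50 mm, then a turn about the tool's z in units of 0.1 rad, then the finger opening in m; each row shifts and turns the commanded pose from where the row before left it, along the tool's axes as they then stand; what a row does not reach is not made up. A row lasts 1/10 s, in which the tool goes at most 0.05 m and 0.15 rad, less where a joint would pass 70% of its speed; a pose out of reach is approached as far as the arm can. The fingers move at their own pace and stop on an object; clamp_n is the grip in N (left out, the last holds). Time passes only in rows, so rows that do not move let the fingers close. The tool returns the time, the measured TCP pose, the force, the opening and the grip force at its end. only (a regular expression) keeps the lines of the reply that match it, lines (a string "A,B") keeps lines A to B, and quiet returns only ok. Input that does not fit is refused with a message, and nothing moves.
- status.get_state(): the state, without advancing time (a new reading comes with each control period).
- vision.snapshot(name): name is "scene" or "top" or "wrist"; returns the picture (480x640x3 uint8, blue, green, red); there is no depth.
- vision.calibration(name): a dict with "mtx" (3x3 intrinsics, pixels), "xyz" and "orientation" of the camera in the world. Camera axes: x right, y up, looking along -z (the intrinsics and any distortion apply to the point x, -y, -z); pixel columns grow to the right and rows downward; lengths in m; the calibration is good to about 2 mm. A picture is of the moment at which its call begins: read the wrist's pose just before it. calibration takes no time and is no camera call; for the wrist camera it gives the pose at the moment of the call.
- close_job(): hands the job in; it is judged then, once.
The state is a dict: "time_s": time; "joints": joint angles; "dq": joint speeds; "tau": joint torques, N m; "ee_pos": TCP position; "tcp_rot": TCP orientation; "wrist_force": force on the tool from outside, world axes, zero at the start; "torque": the same for the moment, N m; "finger_gap": finger opening in m; "finger_force": force on a finger pad.
Only numpy, scipy, OpenCV 4.12 (cv2) and the standard library are available. Lean on these libraries where they do the work, as an engineer would, in place of code of your own. Each camera call takes 0.05 s, during which the arm holds its last target. There are 200 camera calls.

## Working session

There is one attempt and no reset: what is moved stays moved. The work goes in short steps, Python scripts to look and compute and a tool call to move; the robot and the scene stay as the last step left them, time stands still between calls to the robot, and variables do not carry over. Pictures are saved under pics/ and viewed, at most 12 in all, crops included, and the job is handed in when it is done.

```bash
ls; mkdir -p pics
```

Run:
```python
from station import status, vision
import cv2
s=status.get_state(); print(s['ee_pos'],s['tcp_rot'],s['finger_gap'])
for n in('top','scene'):
    c=vision.calibration(n); print(n,c)
    cv2.imwrite(f'pics/{n}0.png',vision.snapshot(n))
```

```text
pics
[0.2232313  0.60984942 0.23030776] [-5.48138218e-01 -3.09324567e+00  2.82390796e-03] 0.08533088206413213
top {'mtx': array([[547.53475946,   0.        , 316.89448229],
       [  0.        , 547.53475946, 240.86866644],
       [  0.        ,   0.        ,   1.        ]]), 'xyz': array([0.44511845, 0.08259189, 1.30989455]), 'orientation': array([ 0.07519623, -0.04870279, -1.59042206])}
scene {'mtx': array([[604.05322837,   0.        , 332.14533721],
       [  0.        , 604.05322837, 239.54742727],
       [  0.        ,   0.        ,   1.        ]]), 'xyz': array([ 0.12529696, -0.54272077,  0.97603223]), 'orientation': array([ 0.67690152, -0.20056047, -0.56560703])}
```

View pics/top0.png

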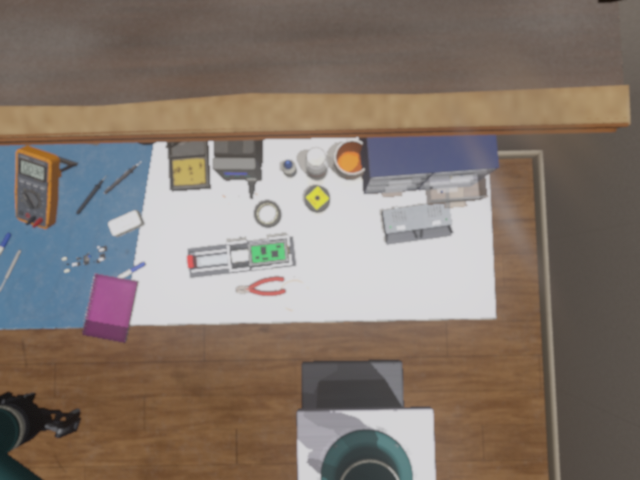

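View pics/scene0.png

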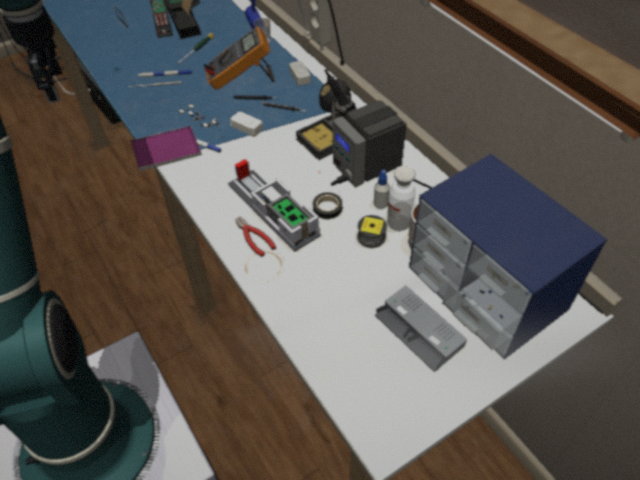

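The top view shows the magazine at about (242,256), with its mouth to the right (world -y) and the red paddle at (191,262). The dock is at about (418,222) with its mouths facing down (world -x). The cutters (265,287), tape (267,213) and spool (317,198) lie nearby.

Run:
```python
import cv2,numpy as np
im=cv2.imread('pics/top0.png'); o=np.zeros((600,800,3),np.uint8)
def put(x,y,w,h,X,Y): o[Y:Y+6*h,X:X+6*w]=cv2.resize(im[y:y+h,x:x+w],None,fx=6,fy=6,interpolation=cv2.INTER_CUBIC)
put(180,228,120,54,0,0); put(375,198,85,46,0,324)
cv2.imwrite('pics/c1.png',o)
```

Create h.py:
```python
import numpy as np,cv2
from scipy.spatial.transform import Rotation as R
from station import status,vision
def ray(c,uv):
    K=np.array(c['mtx']); p=np.linalg.solve(K,[uv[0],uv[1],1.0])
    return R.from_rotvec(c['orientation']).apply([p[0],-p[1],-p[2]])
def at(c,uv,z):
    d=ray(c,uv); o=np.array(c['xyz']); return o+d*(z-o[2])/d[2]
def proj(c,P):
    p=R.from_rotvec(c['orientation']).inv().apply(np.atleast_2d(P)-c['xyz']); q=(np.array(c['mtx'])@np.c_[p[:,0],-p[:,1],-p[:,2]].T).T
    return q[:,:2]/q[:,2:]
def tool(v,s=None):
    s=s or status.get_state(); return R.from_rotvec(s['tcp_rot']).inv().apply(v)
```

```text
(no output)
```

View pics/c1.png

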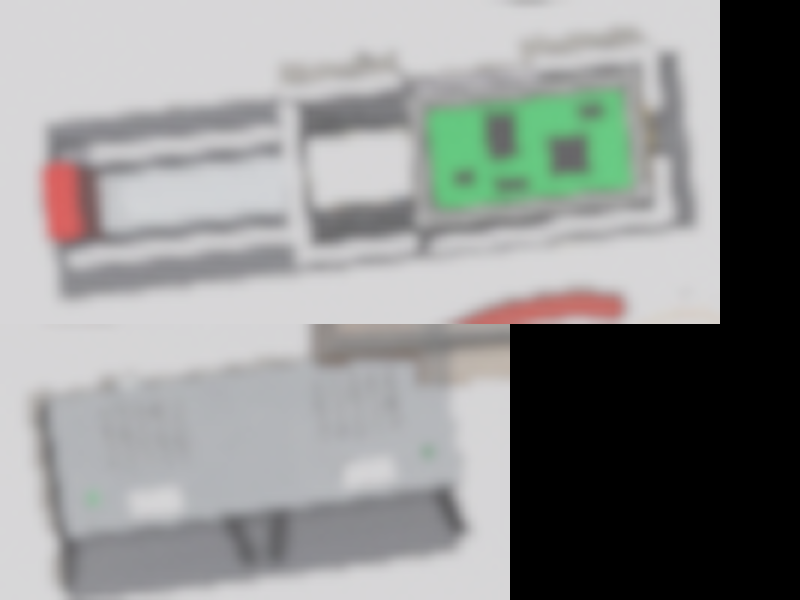

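Run:
```python
from h import *
from scipy.optimize import least_squares
c=vision.calibration('top')
def px(X,Y,x0,y0,Y0=0): return [(X+.5)/6-.5+x0,(Y-Y0+.5)/6-.5+y0]
M=[((.177,-.0355,.006),(50,124)),((.177,.0355,.006),(63,298)),((-.079,.0355,.006),(693,224)),((-.079,-.0355,.006),(672,52)),
((.073,-.0345,.057),(283,100)),((.073,.0345,.057),(297,268)),((.167,-.015,.06),(43,163)),((.167,.015,.06),(52,242))]
D=[((0,.0785,.028),(72,536)),((0,-.0785,.028),(448,486)),((.05,.0785,.028),(45,392)),((-.025,.0785,.006),(66,597)),((-.025,-.0785,.006),(462,543))]
for n,L,o in(('mag',M,(180,228,0)),('dock',D,(375,198,324))):
    P=np.array([l[0] for l in L]); U=np.array([px(*l[1],*o) for l in L])
    def W(q): return R.from_euler('z',q[2]).apply(P)+[q[0],q[1],0]
    f=lambda q:(proj(c,W(q))-U).ravel()
    b=min((least_squares(f,[.5,0,a]) for a in(0,1.57,3.1,-1.57)),key=lambda r:r.cost)
    print(n,b.x,np.round(b.fun.reshape(-1,2),1).tolist())
```

```text
mag [0.51785915 0.23551525 1.66429614] [[-0.9, 0.1], [-0.2, 0.6], [1.3, 0.8], [1.5, -0.1], [-0.5, -2.0], [0.2, -0.2], [-0.5, 0.5], [-0.8, 0.3]]
dock [ 0.57260772 -0.13519369  0.10167763] [[-1.6, -1.2], [2.3, -1.1], [0.1, 1.8], [-0.2, -0.2], [-0.7, 0.8]]
```

Careful with the scale: shifts go in shares of 50 mm and turns go in units of 0.1 rad. That gives: 0.1407 rad is 1.407.

drive_effector(
  increments="0 0 0 1.407 0.085;0 0 0 1.407 0.085;0 0 0 1.407 0.085;0 0 0 1.407 0.085;0 0 0 1.407 0.085;0 0 0 1.407 0.085;0 0 0 1.407 0.085;0 0 0 1.407 0.085",
  clamp_n=60,
)

```text
time_s: 0.9
ee_pos: [0.2233, 0.6101, 0.2307]
tcp_rot: [2.121, 2.317, -0.001]
wrist_force: [-0.9, 0.0, -0.1]
finger_gap: 0.0848
finger_force: 0.0
```

drive_effector(
  increments="-0.78 0.58 -0.1 0 0.085;-0.78 0.58 -0.1 0 0.085;-0.78 0.58 -0.1 0 0.085;-0.78 0.58 -0.1 0 0.085;-0.78 0.58 -0.1 0 0.085;-0.78 0.58 -0.1 0 0.085;-0.78 0.58 -0.1 0 0.085;-0.78 0.58 -0.1 0 0.085;-0.78 0.54 0 0 0.085;0 0 0 0 0.085",
)

```text
time_s: 1.9
ee_pos: [0.519, 0.2776, 0.2716]
tcp_rot: [2.125, 2.308, -0.001]
wrist_force: [0.3, -0.4, 0.4]
finger_gap: 0.0848
finger_force: 0.0
```

Run:
```python
from h import *
s=status.get_state();print(s['ee_pos'],s['tcp_rot'],s['wrist_force'])
c=vision.calibration('wrist');print(c['xyz'],c['orientation'])
cv2.imwrite('pics/w1.png',vision.snapshot('wrist'))
q=[.5179,.2355,1.6643]; f=lambda x,y,z:R.from_euler('z',q[2]).apply([x,y,z])+[q[0],q[1],0]
print(proj(c,[f(.177,-.0355,.006),f(.177,.0355,.006),f(-.079,.0355,.006),f(-.079,-.0355,.006)]))
```

```text
[0.51902512 0.2775713  0.27161457] [ 2.12523909e+00  2.30780228e+00 -7.56324921e-04] [ 0.32125913 -0.38638063  0.43160266]
[0.51264894 0.34880505 0.41393873] [-0.28780597 -0.01357047  0.0802424 ]
[[349.97339015  78.01317901]
 [284.32303395  78.8838697 ]
 [293.18165778 295.40766036]
 [348.12265933 294.73768898]]
```

View pics/w1.png

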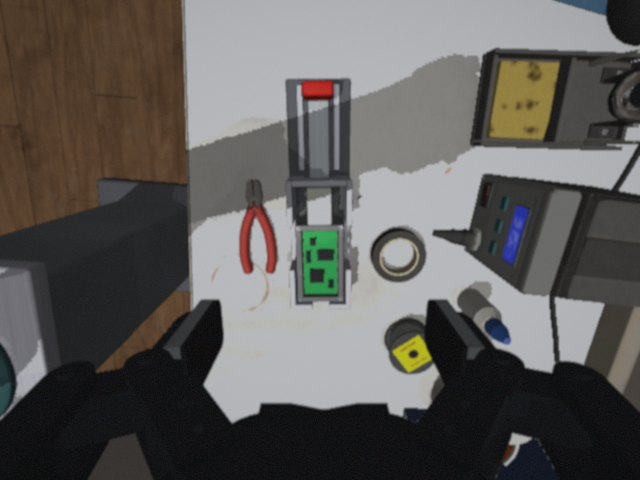

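The wrist view shows the magazine: base rear corners at (286,79) and (350,79), column-top corners at (289,180), (352,179), (292,306) and (351,305), and the paddle at (303–333, 81–98).

Run:
```python
from h import *
from scipy.optimize import least_squares
c=vision.calibration('wrist')
im=cv2.imread('pics/w1.png')
cv2.imwrite('pics/w1c.png',cv2.resize(im[60:320,270:370],None,fx=2.3,fy=2.3,interpolation=cv2.INTER_CUBIC))
L=[((.177,-.0355,.006),(350,79)),((.177,.0355,.006),(286,79)),
((.073,-.0345,.057),(352,179)),((.073,.0345,.057),(289,180)),((-.073,.0345,.057),(292,306)),((-.073,-.0345,.057),(351,305)),
((.167,.015,.06),(303,81)),((.167,-.015,.06),(333,81))]
P=np.array([l[0] for l in L]); U=np.array([l[1] for l in L],float)
W=lambda q:R.from_euler('z',q[2]).apply(P)+[q[0],q[1],0]
b=least_squares(lambda q:(proj(c,W(q))-U).ravel(),[.518,.2355,1.664],loss='soft_l1')
print(b.x,np.round((proj(c,W(b.x))-U),1).tolist())
s=status.get_state(); m=R.from_euler('z',-b.x[2]).apply(s['ee_pos']-np.r_[b.x[:2],0]); print('tcp in mag',m)
X=R.from_rotvec(s['tcp_rot']).apply([1,0,0]);print('tool x yaw',np.arctan2(X[1],X[0]))
```

```text
[0.51643035 0.24013059 1.6695179 ] [[1.2, -1.3], [-0.4, -0.3], [1.1, 1.1], [-3.2, 1.0], [-0.6, 3.8], [0.7, 4.1], [-1.2, -0.9], [0.7, -1.4]]
tcp in mag [ 0.04101382 -0.00415102  0.27118903]
tool x yaw 1.6576247476712638
```

drive_effector(
  increments="0.82 -0.02 0.4 -0.1 0;0.82 -0.02 0.4 0 0;0.82 -0.02 0.4 0 0;0.82 -0.02 0.4 0 0;0 0 0.8 0 0;0 0 0.8 0 0;0 0 0.8 0 0;0 0 0.7 0 0;0 0 0 0 0",
)

```text
time_s: 2.85
ee_pos: [0.4886, 0.4465, 0.0304]
tcp_rot: [-2.099, -2.335, 0.018]
wrist_force: [0.1, -0.3, -1.0]
finger_gap: 0.0003
finger_force: 0.0
```

drive_effector(
  increments="-0.2 0 0 0 0;-0.2 0 0 0 0;0 0 0 0 0",
)

```text
time_s: 3.15
ee_pos: [0.4977, 0.4266, 0.0388]
tcp_rot: [2.105, 2.33, 0.004]
wrist_force: [0.6, 0.2, 0.2]
finger_gap: -0.0001
finger_force: 0.0
```

Scaled: -0.014 m is -0.28.

drive_effector(
  increments="-0.28 0 0 0 0;-0.28 0 0 0 0;0 0 0 0 0",
)

```text
time_s: 3.45
ee_pos: [0.4991, 0.4003, 0.038]
tcp_rot: [-2.103, -2.332, -0.005]
wrist_force: [-1.3, 3.6, 2.8]
finger_gap: 0.0002
finger_force: 1.6
```

drive_effector(
  increments="-0.24 0 0 0 0;-0.24 0 0 0 0;-0.2 0 0 0 0;0 0 0 0 0;0 0 0 0 0",
)

```text
time_s: 3.95
ee_pos: [0.5021, 0.3687, 0.0378]
tcp_rot: [-2.1, -2.334, -0.006]
wrist_force: [-2.1, 4.6, 4.7]
finger_gap: 0.0001
finger_force: 2.7
```

Scaled: -0.006 m is -0.12.

drive_effector(
  increments="-0.12 0 0 0 0;-0.12 0 0 0 0;0 0 0 0 0;0 0 0 0 0",
)

```text
time_s: 4.35
ee_pos: [0.5032, 0.3577, 0.0378]
tcp_rot: [-2.099, -2.334, -0.007]
wrist_force: [-1.9, 7.9, 3.9]
finger_gap: -0.0
finger_force: 3.6
```

drive_effector(
  increments="-0.1 0 0 0 0;0 0 0 0 0;0 0 0 0 0",
)

```text
time_s: 4.65
ee_pos: [0.5036, 0.3533, 0.0378]
tcp_rot: [-2.098, -2.334, -0.008]
wrist_force: [-2.8, 8.1, 3.6]
finger_gap: -0.0002
finger_force: 4.1
```

Scaled: -0.005 m is -0.1.

drive_effector(
  increments="-0.1 0 0 0 0;0 0 0 0 0;0 0 0 0 0",
)

```text
time_s: 4.95
ee_pos: [0.5037, 0.3515, 0.038]
tcp_rot: [-2.095, -2.335, -0.013]
wrist_force: [-1.9, 14.1, 1.4]
finger_gap: -0.0
finger_force: 7.2
```

drive_effector(
  increments="-0.08 0 0 0 0;0 0 0 0 0;0 0 0 0 0",
)

```text
time_s: 5.25
ee_pos: [0.5037, 0.3514, 0.0381]
tcp_rot: [-2.091, -2.335, -0.02]
wrist_force: [-2.0, 21.8, -2.8]
finger_gap: -0.0
finger_force: 11.0
```

drive_effector(
  increments="0.3 0 0 0 0;0.1 0 -0.8 0 0;0 0 -0.8 0 0;-0.8 0 -0.6 0 0.085;-1 0 0 0 0.085;-1 0 0 0 0.085;-1 0 0 0 0.085;-0.8 0 0 0 0.085;0 0 0 0 0.085;0 0 0 0 0.085",
)

```text
time_s: 6.25
ee_pos: [0.5268, 0.13, 0.1466]
tcp_rot: [2.106, 2.331, 0.0]
wrist_force: [-0.7, 1.4, -0.6]
finger_gap: 0.0852
finger_force: 0.0
```

Run:
```python
from h import *
s=status.get_state();print(s['ee_pos'],s['tcp_rot'],s['wrist_force'],s['finger_gap'])
c=vision.calibration('wrist');print(proj(c,[s['ee_pos'],[.517,.2365,.057]]))
a=vision.snapshot('wrist');b=vision.snapshot('top')
o=np.zeros((600,800,3),np.uint8);o[:360,:480]=cv2.resize(a,(480,360));o[360:600,:800]=cv2.resize(b[225:285,170:370],(800,240),interpolation=cv2.INTER_CUBIC)
cv2.imwrite('pics/m1.png',o)
```

```text
[0.52678765 0.13000536 0.14659553] [2.10627320e+00 2.33070014e+00 1.08004513e-04] [-0.71316718  1.44892762 -0.55440679] 0.08517171781534677
[[324.17220706 303.96910612]
 [325.4862065   80.45941048]]
```

View pics/m1.png

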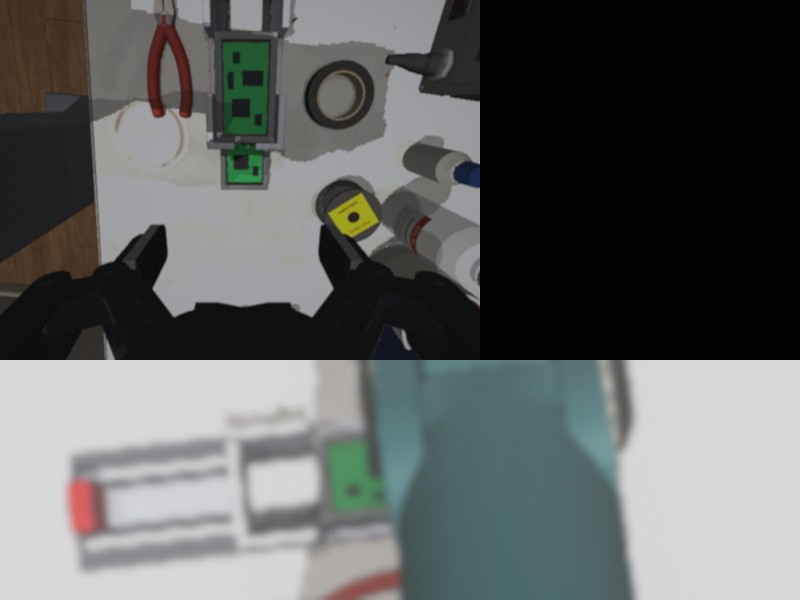

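The ejector is back and the red carrier sticks out, its contact end edge at full-resolution px about (296,251)–(357,248). The spool starts at about px 421, clear of the fingers.

Run:
```python
from h import *
c=vision.calibration('wrist');s=status.get_state()
for uv in((296,251),(357,248)):
    print(at(c,uv,.018))
m=(at(c,(296,251),.018)+at(c,(357,248),.018))/2
print('tip mid',m,'in tool',tool(m-s['ee_pos']))
print('spool edge',at(c,(421,270),.036), at(c,(400,85),.018))
```

```text
[0.50520827 0.11452264 0.018     ]
[0.55488542 0.12234154 0.018     ]
tip mid [0.53004685 0.11843209 0.018     ] in tool [-0.01459526  0.00198255  0.12833273]
spool edge [0.60464571 0.11507322 0.036     ] [0.56959347 0.24780721 0.018     ]
```

Scaled: 0.012 m is 0.24, 0.05 m is 1.

drive_effector(
  increments="0.24 0.04 0.6 0 0.085;0 0 1 0 0.085;0 0 0.8 0 0.085;0 0 0.32 0 0.085;0 0 0.1 0 0.085;0 0 0 0 0.085",
  clamp_n=60,
)

```text
time_s: 6.95
ee_pos: [0.528, 0.1445, 0.0057]
tcp_rot: [2.102, 2.335, 0.001]
wrist_force: [-0.2, 0.4, -0.3]
finger_gap: 0.0849
finger_force: 0.0
```

drive_effector(
  increments="0 0 0 0 0.04;0 0 0 0 0.04;0 0 0 0 0.04;0 0 0 0 0.04",
)

```text
time_s: 7.35
ee_pos: [0.5286, 0.1444, 0.0073]
tcp_rot: [2.102, 2.334, 0.004]
wrist_force: [-1.7, 0.5, 8.5]
finger_gap: 0.0503
finger_force: 60.8
```

Scaled: -0.015 m is -0.3, -0.01 m is -0.2.

drive_effector(
  increments="-0.2 0 -0.02 0 0.04;-0.3 0 -0.02 0 0.04;-0.3 0 0 0 0.04;-0.3 0 0 0 0.04;0 0 0 0 0.04",
)

```text
time_s: 7.85
ee_pos: [0.5338, 0.0869, 0.0081]
tcp_rot: [2.105, 2.33, 0.0]
wrist_force: [-0.1, -1.8, -0.7]
finger_gap: 0.0501
finger_force: 62.7
```

drive_effector(
  increments="-0.3 0 0 0 0.04;-0.3 0 0 0 0.04;-0.24 0 0 0 0.04;0 0 0 0 0.04;0 0 0 0 0.04",
)

```text
time_s: 8.35
ee_pos: [0.5376, 0.047, 0.0073]
tcp_rot: [-2.104, -2.333, 0.0]
wrist_force: [-0.1, -0.1, 0.5]
finger_gap: 0.0502
finger_force: 62.7
```

Run:
```python
from h import *
c=vision.calibration('wrist');s=status.get_state();print(c['xyz'],s['ee_pos'])
a=vision.snapshot('wrist');b=vision.snapshot('scene')
o=np.zeros((600,800,3),np.uint8);o[:360,:480]=cv2.resize(a,(480,360));o[360:600,:480]=cv2.resize(b[140:260,200:440],(480,240),interpolation=cv2.INTER_CUBIC)
cv2.imwrite('pics/m2.png',o)
```

```text
[0.53021395 0.11764886 0.14985258] [0.53763578 0.0470036  0.0072674 ]
```

View pics/m2.png

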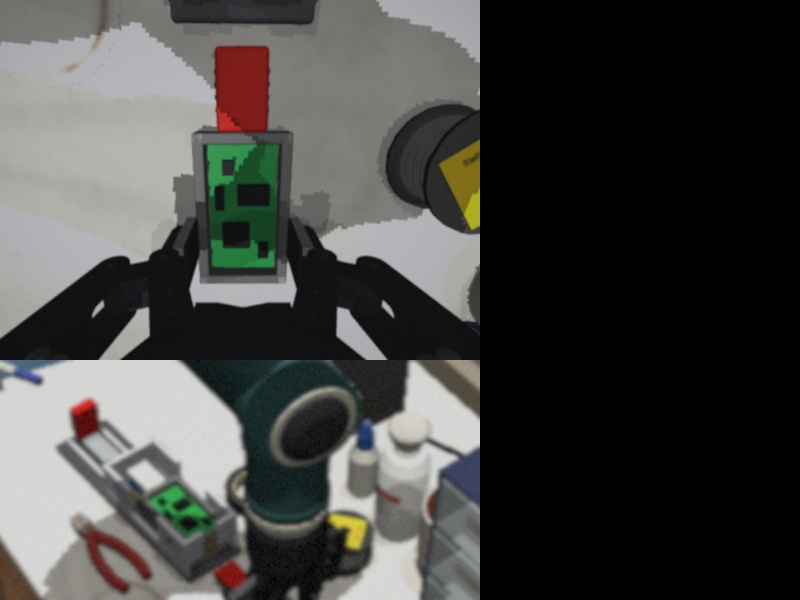

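Red is out, flat in the gripper, and the stack has dropped. The tip edge is at full px about (268–384, 377) and the tab end at (287–357, 61).

Run:
```python
from h import *
c=vision.calibration('wrist');s=status.get_state()
a=at(c,(326,377),.017);b=at(c,(322.7,61),.017)
print(a,b,np.linalg.norm(a-b)); print('tip in tool',tool(a-s['ee_pos']),'tail',tool(b-s['ee_pos']))
# dock plan
for yaw in(.102,.115):
  d=np.array([.5726,-.1352,0]);Rz=R.from_euler('z',yaw)
  for y in(.042,-.042): print(yaw,y,'bay pt',d+Rz.apply([.05,y,0]),'tip stage',d+Rz.apply([-.032,y,0]))
```

```text
[0.54161284 0.01688187 0.017     ] [0.52682909 0.14530506 0.017     ] 0.12927131756211097
tip in tool [-0.03149578  0.00075636 -0.00980952] tail [ 0.09776953 -0.00048779 -0.00974571]
0.102 0.042 bay pt [ 0.61806355 -0.08832713  0.        ] tip stage [ 0.53648974 -0.09667664  0.        ]
0.102 -0.042 bay pt [ 0.6266167  -0.17189054  0.        ] tip stage [ 0.5450429  -0.18024005  0.        ]
0.115 0.042 bay pt [ 0.61745038 -0.08774008  0.        ] tip stage [ 0.53599201 -0.09714931  0.        ]
0.115 -0.042 bay pt [ 0.6270891  -0.17118525  0.        ] tip stage [ 0.54563073 -0.18059447  0.        ]
```

drive_effector(
  increments="0 0 -0.6 0 0.04;0 0 -1 0 0.04;-0.4 0 -0.4 -1.436 0.04;0 0 0 -1.436 0.04;0 0 0 -1.436 0.04;0 0 0 -1.436 0.04;0 0 0 -1.436 0.04;0 0 0 -1.436 0.04;0 0 0 -1.436 0.04;0 0 0 -1.436 0.04",
)

```text
time_s: 9.45
ee_pos: [0.5395, 0.0285, 0.1073]
tcp_rot: [-0.485, -3.104, -0.0]
wrist_force: [0.9, -0.8, 0.2]
finger_gap: 0.05
finger_force: 62.7
```

drive_effector(
  increments="0 0 0 -1.436 0.04;0 0 0 -1.436 0.04;0 0 0 -1.436 0.04;0 0 0 0 0.04",
)

```text
time_s: 9.85
ee_pos: [0.5396, 0.0283, 0.1072]
tcp_rot: [0.18, -3.136, -0.001]
wrist_force: [-0.2, 0.3, -0.5]
finger_gap: 0.0501
finger_force: 62.7
```

Run:
```python
import cv2
im=cv2.imread('pics/scene0.png')
cv2.imwrite('pics/c2.png',cv2.resize(im[280:375,370:475],None,fx=6,fy=6,interpolation=cv2.INTER_CUBIC))
```

```text
(no output)
```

View pics/c2.png

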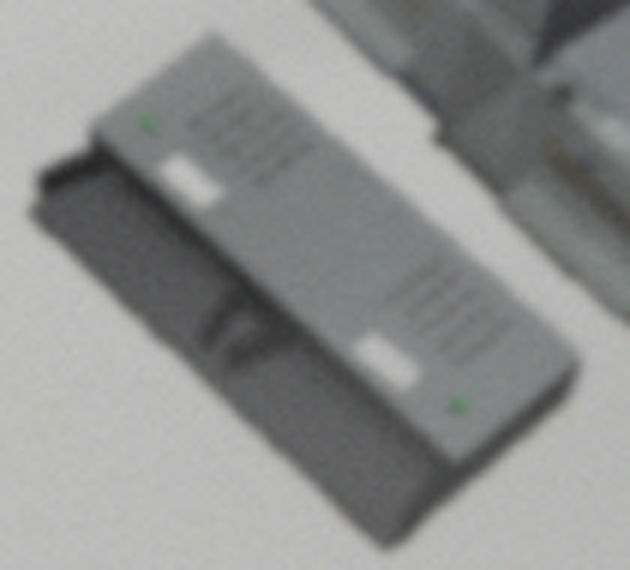

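The scene crop shows the dock roof corners at crop px (92,128), (455,465), (580,360) and (212,35), and the base front foot at (33,210) and (388,550).

Run:
```python
from h import *
from scipy.optimize import least_squares
ct,cs=vision.calibration('top'),vision.calibration('scene')
up=lambda X,Y,x0,y0:[(X+.5)/6-.5+x0,(Y+.5)/6-.5+y0]
T=[((0,1,.028),(72,536-324)),((0,-1,.028),(448,486-324)),((.056,1,.028),(45,392-324)),((-.025,1,.003),(66,597-324)),((-.025,-1,.003),(462,543-324))]
S=[((0,1,.028),(92,128)),((0,-1,.028),(455,465)),((.056,-1,.028),(580,360)),((.056,1,.028),(212,35)),((-.025,1,.0),(33,210)),((-.025,-1,0),(388,550))]
def mk(L,q):
    P=np.array([l[0] for l in L]); P[:,1]*=np.where(P[:,2]>.02,q[3],.0785); return R.from_euler('z',q[2]).apply(P)+[q[0],q[1],0]
UT=np.array([up(*l[1],375,198) for l in T]);US=np.array([up(*l[1],370,280) for l in S])
def f(q,w=(1,1)): return np.r_[w[0]*(proj(ct,mk(T,q))-UT).ravel(),w[1]*(proj(cs,mk(S,q))-US).ravel()]
for w in((1,1),(1,0),(0,1)):
    b=least_squares(f,[.57,-.135,.1,.078],args=(w,),loss='soft_l1'); print(w,b.x,np.round(b.fun.reshape(-1,2),1).tolist())
s=status.get_state();print(s['ee_pos'],s['tcp_rot'])
```

```text
(1, 1) [ 0.5703654  -0.13727866  0.10893373  0.07758154] [[-0.2, -0.1], [2.8, -0.4], [1.0, 0.4], [0.7, 1.1], [-0.0, 1.6], [0.0, -1.1], [-0.1, -1.3], [0.6, -1.6], [1.3, -1.2], [-1.0, 0.2], [-0.4, 0.8]]
(1, 0) [ 0.5718464  -0.13473222  0.12247563  0.07484836] [[-0.1, -0.5], [0.4, -1.2], [0.8, 0.1], [-0.2, 0.9], [-1.0, 0.5], [0.0, -0.0], [-0.0, -0.0], [-0.0, -0.0], [0.0, -0.0], [-0.0, -0.0], [-0.0, -0.0]]
(0, 1) [ 0.5691615  -0.13860962  0.10906509  0.07783419] [[0.0, 0.0], [0.0, 0.0], [0.0, 0.0], [0.0, 0.0], [0.0, 0.0], [-0.2, -0.4], [0.0, -0.3], [0.7, -0.7], [1.1, -0.5], [-1.1, 1.0], [-0.5, 1.7]]
[0.53957636 0.02833035 0.10723647] [ 1.79840955e-01 -3.13629659e+00 -1.05349793e-03]
```

Scaled: 0.01 m is 0.2, 0.045 m is 0.9.

drive_effector(
  increments="0.22 -0.5 0 0 0.04;0.22 -0.5 0 0 0.04;0.22 -0.5 0 0 0.04;0.22 -0.5 0 0 0.04;0.2 -0.51 0 0 0.04;0 0 0.9 0 0.04;0 0 0.8 0 0.04;0 0 0.24 0 0.04;0 0 0 0 0.04",
)

```text
time_s: 10.75
ee_pos: [0.4989, -0.1025, 0.0089]
tcp_rot: [0.176, -3.133, -0.001]
wrist_force: [-0.4, 0.5, 0.3]
finger_gap: 0.0502
finger_force: 62.7
```

drive_effector(
  increments="0 0 0.06 0 0.04;0 0 0.04 0 0.04;0 0 0 0 0.04;0 0 0 0 0.04",
)

```text
time_s: 11.15
ee_pos: [0.5009, -0.1032, 0.0063]
tcp_rot: [-0.177, 3.135, -0.001]
wrist_force: [0.1, 0.0, 0.0]
finger_gap: 0.0503
finger_force: 62.7
```

drive_effector(
  increments="0 0 0.04 0 0.04;0 0 0.02 0 0.04;0 0 0 0 0.04;0 0 0 0 0.04",
)

```text
time_s: 11.55
ee_pos: [0.5002, -0.1032, 0.0022]
tcp_rot: [0.177, -3.136, -0.0]
wrist_force: [0.3, -0.2, -1.1]
finger_gap: 0.05
finger_force: 62.7
```

drive_effector(
  increments="0 0 0.03 0 0.04;0 0 0 0 0.04;0 0 0 0 0.04",
)

```text
time_s: 11.85
ee_pos: [0.5004, -0.1032, 0.0014]
tcp_rot: [-0.177, 3.136, 0.0]
wrist_force: [-2.0, -0.2, 6.5]
finger_gap: 0.0499
finger_force: 63.4
```

drive_effector(
  increments="0 0 0 0 0.07;0 0 0 0 0.07;0 0 -0.7 0 0.07;0.8 0 -0.1 0 0.07;0.76 0 0 0 0.07;0 0 0.4 0 0.05;0 0 0.32 0 0.05;0 0 0 0 0.05",
)

```text
time_s: 12.65
ee_pos: [0.4214, -0.1118, 0.0035]
tcp_rot: [0.177, -3.134, -0.001]
wrist_force: [-0.3, 0.6, 0.6]
finger_gap: 0.0499
finger_force: 0.0
```

Run:
```python
from h import *
s=status.get_state();c=vision.calibration('wrist');print(s['ee_pos'],s['tcp_rot'])
a=vision.snapshot('wrist');b=vision.snapshot('top');d=vision.snapshot('scene')
o=np.zeros((600,800,3),np.uint8);o[:360,:480]=cv2.resize(a,(480,360));o[360:600,:400]=cv2.resize(b[190:265,355:480],(400,240),interpolation=cv2.INTER_CUBIC)
o[360:600,400:800]=cv2.resize(d[270:390,300:500],(400,240),interpolation=cv2.INTER_CUBIC)
cv2.imwrite('pics/m3.png',o)
```

```text
[ 0.42138384 -0.11184303  0.00354318] [ 1.77015601e-01 -3.13358703e+00 -1.19507933e-03]
```

View pics/m3.png

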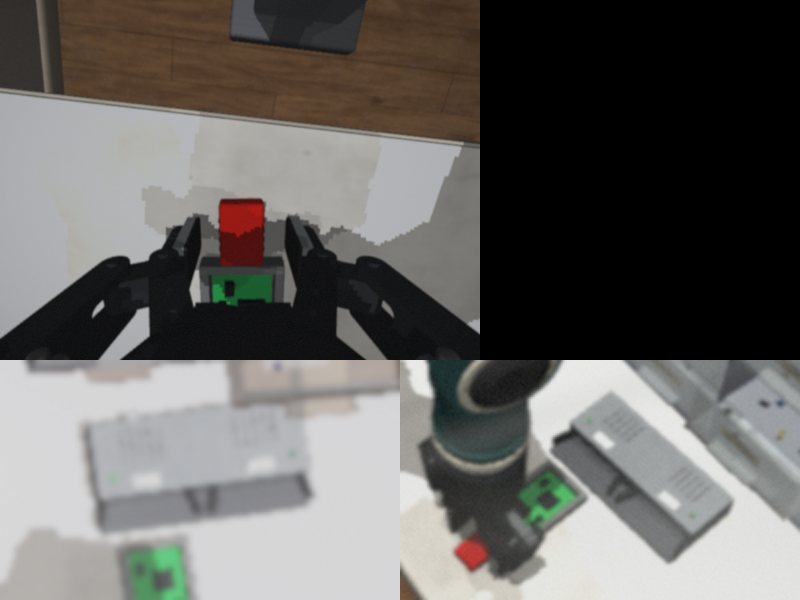

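The carrier lies in line with the left bay (tip mid at crop (153,543), bay centre line about 153), about 10 mm short of the dock base. The tab is between the open fingers.

Scaled: -0.005 m is -0.1.

drive_effector(
  increments="0 0 0 0 0.015;0 0 0 0 0.015;0 0 0 0 0.015;0 0 -0.1 0 0.015;0 0 -0.1 0 0.015;0 0 0 0 0.015",
  clamp_n=80,
)

```text
time_s: 13.4
ee_pos: [0.4233, -0.1121, 0.0156]
tcp_rot: [-0.178, 3.135, -0.001]
wrist_force: [-0.5, 0.3, -0.9]
finger_gap: 0.023
finger_force: 78.8
```

drive_effector(
  increments="-0.4 0 0 0 0.015;-0.4 0 0 0 0.015;-0.2 0 0 0 0.015;0 0 0 0 0.015;0 0 0 0 0.015",
)

```text
time_s: 13.9
ee_pos: [0.4712, -0.1063, 0.0145]
tcp_rot: [0.177, -3.135, -0.0]
wrist_force: [0.7, 0.6, -0.4]
finger_gap: 0.0232
finger_force: 78.8
```

Careful with the scale: shifts go in shares of 50 mm and turns go in units of 0.1 rad. That gives: -0.01 m is -0.2, -0.006 m is -0.12.

drive_effector(
  increments="-0.2 0 0.06 0 0.015;-0.2 0 0 0 0.015;-0.12 0 0 0 0.015;0 0 0 0 0.015;0 0 0 0 0.015",
)

```text
time_s: 14.4
ee_pos: [0.4988, -0.1033, 0.0118]
tcp_rot: [-0.178, 3.136, -0.0]
wrist_force: [-0.2, 0.2, -0.1]
finger_gap: 0.0232
finger_force: 78.9
```

drive_effector(
  increments="-0.08 0 0 0 0.015;0 0 0 0 0.015;0 0 0 0 0.015",
)

```text
time_s: 14.7
ee_pos: [0.5024, -0.1029, 0.0119]
tcp_rot: [-0.178, 3.136, -0.0]
wrist_force: [0.5, 0.7, 0.1]
finger_gap: 0.0233
finger_force: 78.9
```

Scaled: -0.003 m is -0.06, 0.001 m is 0.02.

drive_effector(
  increments="-0.06 0 0.02 0 0.015;0 0 0 0 0.015;0 0 0 0 0.015",
)

```text
time_s: 15.0
ee_pos: [0.5041, -0.1028, 0.011]
tcp_rot: [0.177, -3.134, -0.0]
wrist_force: [-3.8, -0.9, 7.3]
finger_gap: 0.0233
finger_force: 79.8
```

drive_effector(
  increments="-0.06 0 0 0 0.015;0 0 0 0 0.015;0 0 0 0 0.015",
)

```text
time_s: 15.3
ee_pos: [0.5063, -0.1026, 0.0109]
tcp_rot: [0.177, -3.133, -0.0]
wrist_force: [-5.9, -0.4, 8.9]
finger_gap: 0.0228
finger_force: 79.9
```

drive_effector(
  increments="-0.06 0 0 0 0.015;0 0 0 0 0.015;0 0 0 0 0.015",
)

```text
time_s: 15.6
ee_pos: [0.5065, -0.1026, 0.0106]
tcp_rot: [0.176, -3.127, -0.001]
wrist_force: [-11.6, -1.0, 14.6]
finger_gap: 0.0228
finger_force: 80.5
```

Scaled: 0.001 m is 0.02, -0.05 m is -1.

drive_effector(
  increments="0.02 0 0 0 0.05;0 0 0 0 0.05;0 0 0 0 0.05;0 0 -0.6 0 0.05;0 0 -1 0 0.05;0 0 -0.8 0 0.05;0 0 0 0 0.05",
)

```text
time_s: 16.3
ee_pos: [0.5145, -0.1025, 0.1362]
tcp_rot: [-0.177, 3.125, -0.003]
wrist_force: [0.0, 0.9, -0.3]
finger_gap: 0.0497
finger_force: 0.0
```

Run:
```python
from h import *
b=vision.snapshot('top');d=vision.snapshot('scene')
o=np.zeros((600,800,3),np.uint8);o[:300,:500]=cv2.resize(b[190:265,355:480],(500,300),interpolation=cv2.INTER_CUBIC)
o[300:600,:500]=cv2.resize(d[270:390,300:500],(500,300),interpolation=cv2.INTER_CUBIC)
cv2.imwrite('pics/m4.png',o)
```

```text
(no output)
```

View pics/m4.png

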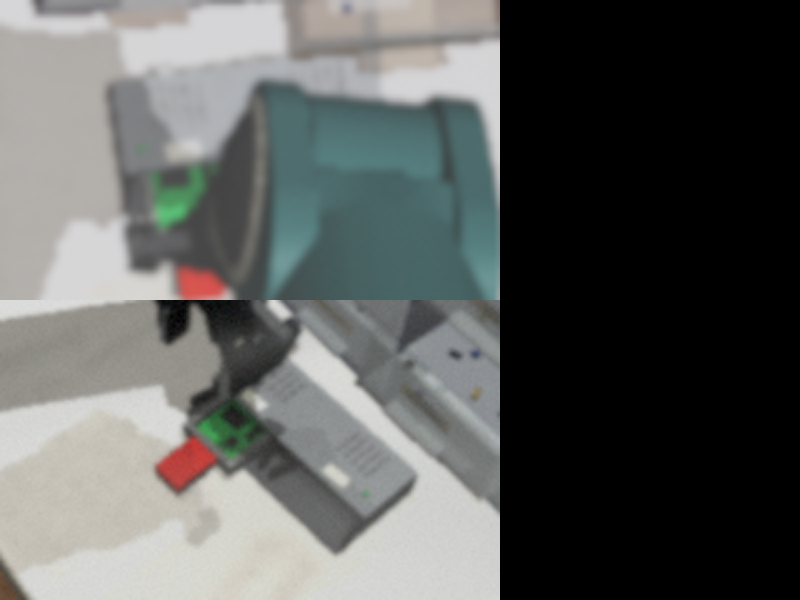

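Red is in the left bay, with its tab end at scene px about (367,341). I'll check how deep it sits.

Run:
```python
from h import *
c=vision.calibration('scene')
f=lambda p:R.from_euler('z',-.109).apply(p-np.array([.5692,-.1386,0]))
for u,v in((157,466),(180,490),(196,433),(216,456)): print(f(at(c,(300+(u+.5)/2.5-.5,270+(v-300+.5)/2.5-.5),.016)))
```

```text
[-0.07852421  0.05234994  0.016     ]
[-0.07910877  0.02679189  0.016     ]
[-0.03759512  0.05471072  0.016     ]
[-0.03977512  0.0307507   0.016     ]
```

drive_effector(
  increments="-0.1 0.96 0 0 0.05;-0.1 0.96 0 0 0.05;-0.1 0.96 0 0 0.05;-0.1 0.96 0 0 0.05;-0.1 0.96 0 0 0.05;-0.1 0.96 0 0 0.05;-0.1 0.96 0 0 0.0;-0.1 0.96 0 0 0.0;-0.1 0.96 0 0 0.0;-0.1 0.96 0 0 0.0",
)

```text
time_s: 17.4
ee_pos: [0.5045, 0.3819, 0.1285]
tcp_rot: [0.178, -3.134, 0.003]
wrist_force: [0.5, 0.3, 0.4]
finger_gap: -0.0001
finger_force: 0.0
```

Scaled: 0.1436 rad is 1.436.

drive_effector(
  increments="0 0 0 1.436 0;0 0 0 1.436 0;0 0 0 1.436 0;0 0 0 1.436 0;0 0 0 1.436 0;0 0 0 1.436 0;0 0 0 1.436 0;0 0 0 1.436 0;0 0 0 1.436 0;0 0 0 1.436 0",
)

```text
time_s: 18.4
ee_pos: [0.5048, 0.3799, 0.1284]
tcp_rot: [-1.937, -2.473, 0.005]
wrist_force: [0.3, 0.4, 0.5]
finger_gap: -0.0002
finger_force: 0.0
```

drive_effector(
  increments="0 0 0 1.436 0;0.9 -0.04 0 0 0;0 0 0.9 0 0;0 0 0.84 0 0;0 0 0 0 0;0 0 0 0 0",
)

```text
time_s: 19.0
ee_pos: [0.4984, 0.424, 0.0423]
tcp_rot: [2.103, 2.334, -0.006]
wrist_force: [0.1, -0.3, 0.9]
finger_gap: -0.0001
finger_force: 0.0
```

drive_effector(
  increments="-0.2 0 0.08 0 0;-0.28 0 0 0 0;-0.24 0 0 0 0;-0.24 0 0 0 0;-0.24 0 0 0 0;-0.2 0 0 0 0;0 0 0 0 0;0 0 0 0 0",
)

```text
time_s: 19.8
ee_pos: [0.5067, 0.3567, 0.0416]
tcp_rot: [-2.102, -2.333, -0.007]
wrist_force: [-0.1, 5.6, -3.8]
finger_gap: 0.0001
finger_force: 2.8
```

drive_effector(
  increments="-0.1 0 0 0 0;-0.06 0 0 0 0;0 0 0 0 0;0 0 0 0 0",
)

```text
time_s: 20.2
ee_pos: [0.5072, 0.3518, 0.0417]
tcp_rot: [-2.099, -2.334, -0.012]
wrist_force: [-0.2, 11.2, -6.4]
finger_gap: -0.0001
finger_force: 5.5
```

Scaled: -0.003 m is -0.06, -0.05 m is -1.

drive_effector(
  increments="-0.06 0 0 0 0;0 0 0 0 0;0.3 0 0 0 0;0.1 0 -0.8 0 0;0 0 -0.8 0 0;-0.6 0 -0.6 0 0.085;-1 0 0 0 0.085;-1 0 0 0 0.085;-1 0 0 0 0.085;-0.88 0 0 0 0.085",
)

```text
time_s: 21.2
ee_pos: [0.5291, 0.1375, 0.1518]
tcp_rot: [2.105, 2.33, 0.004]
wrist_force: [-0.2, 0.5, 0.4]
finger_gap: 0.0724
finger_force: 0.0
```

drive_effector(
  increments="0 0 0 0 0.085;0 0 0 0 0.085",
)

```text
time_s: 21.4
ee_pos: [0.5293, 0.1393, 0.1514]
tcp_rot: [2.107, 2.329, 0.004]
wrist_force: [-0.2, 1.2, 0.5]
finger_gap: 0.0848
finger_force: 0.0
```

Run:
```python
from h import *
s=status.get_state();print(s['ee_pos'],s['tcp_rot'],s['finger_gap'])
c=vision.calibration('wrist');a=vision.snapshot('wrist');cv2.imwrite('pics/w2.png',a)
# project expected tip corners of the fed carrier and look for it
m=np.array([.53,.1184,.018]);print(proj(c,[m,m+[.0259,.0025,0],m-[.0259,.0025,0]]))
```

```text
[0.52934555 0.13930783 0.15142871] [2.10712949 2.32866717 0.00355948] 0.0847700438383567
[[322.00350842 254.8474394 ]
 [352.87695069 254.89848978]
 [291.11731484 254.79636794]]
```

View pics/w2.png

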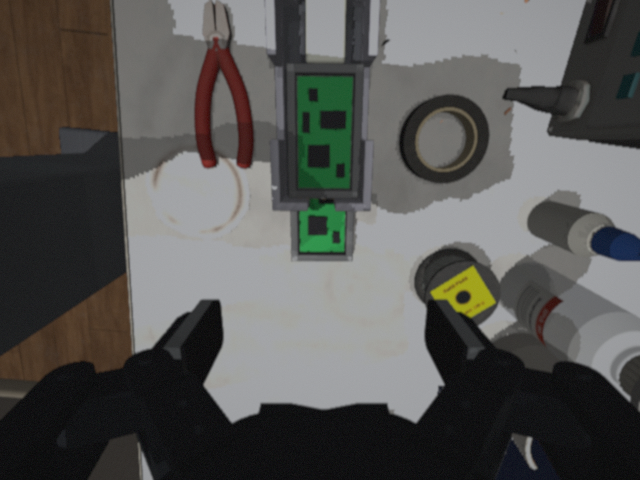

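The yellow carrier is fed out to the same place, its tip edge at (292–353, 261), and the bystanders are untouched. I'll repeat the same grasp.

drive_effector(
  increments="0.1 0 0.8 0 0.085;0 0 1 0 0.085;0 0 0.8 0 0.085;0 0 0.24 0 0.085;0 0 0.06 0 0.085;0 0 0 0 0.085;0 0 0 0 0.085",
  clamp_n=60,
)

```text
time_s: 22.15
ee_pos: [0.5297, 0.1473, 0.0068]
tcp_rot: [2.101, 2.333, 0.005]
wrist_force: [-0.1, -0.4, 0.8]
finger_gap: 0.0848
finger_force: 0.0
```

drive_effector(
  increments="0 0 0 0 0.04;0 0 0 0 0.04;0 0 0 0 0.04;0 0 0 0 0.04",
)

```text
time_s: 22.55
ee_pos: [0.5286, 0.1468, 0.0062]
tcp_rot: [2.102, 2.334, 0.002]
wrist_force: [-2.6, -0.7, 9.4]
finger_gap: 0.05
finger_force: 60.7
```

Scaled: -0.015 m is -0.3, -0.01 m is -0.2.

drive_effector(
  increments="-0.2 0 -0.02 0 0.04;-0.3 0 -0.02 0 0.04;-0.3 0 0 0 0.04;-0.3 0 0 0 0.04;0 0 0 0 0.04",
)

```text
time_s: 23.05
ee_pos: [0.5342, 0.087, 0.0068]
tcp_rot: [2.108, 2.327, -0.003]
wrist_force: [0.6, -1.2, -0.7]
finger_gap: 0.0503
finger_force: 62.6
```

drive_effector(
  increments="-0.3 0 0 0 0.04;-0.3 0 0 0 0.04;-0.24 0 0 0 0.04;0 0 0 0 0.04;0 0 0 0 0.04",
)

```text
time_s: 23.55
ee_pos: [0.5383, 0.0498, 0.0068]
tcp_rot: [-2.104, -2.333, -0.0]
wrist_force: [-0.2, 0.6, -0.7]
finger_gap: 0.0501
finger_force: 62.6
```

Run:
```python
from h import *
c=vision.calibration('wrist');s=status.get_state();a=vision.snapshot('wrist')
cv2.imwrite('pics/w3.png',a); h=cv2.cvtColor(a,cv2.COLOR_BGR2HSV)
m=cv2.inRange(h,(18,120,60),(38,255,255));n,l,st,ce=cv2.connectedComponentsWithStats(m)
for i in range(1,n):
    if st[i,4]>500: print(st[i],ce[i])
print(s['ee_pos'],s['tcp_rot'])
```

```text
[ 286   68   72  116 7956] [321.99937154 124.6546003 ]
[ 582  192   58  122 4248] [618.80932203 249.3123823 ]
[0.5382739  0.04978919 0.00677855] [-2.10354614e+00 -2.33319311e+00 -2.12117920e-04]
```

drive_effector(
  increments="0 0 -0.6 0 0.04;0 0 -1 0 0.04;-0.4 0 -0.4 -1.436 0.04;0 0 0 -1.436 0.04;0 0 0 -1.436 0.04;0 0 0 -1.436 0.04;0 0 0 -1.436 0.04;0 0 0 -1.436 0.04;0 0 0 -1.436 0.04;0 0 0 -1.436 0.04",
)

```text
time_s: 24.6
ee_pos: [0.5402, 0.0313, 0.1068]
tcp_rot: [-0.485, -3.104, -0.001]
wrist_force: [-0.1, 0.4, -2.1]
finger_gap: 0.0499
finger_force: 63.0
```

drive_effector(
  increments="0 0 0 -1.436 0.04;0 0 0 -1.436 0.04;0 0 0 -1.436 0.04;0 0 0 0 0.04;0 0 0 0 0.04",
)

```text
time_s: 25.1
ee_pos: [0.5402, 0.0307, 0.1068]
tcp_rot: [0.173, -3.137, -0.001]
wrist_force: [-0.3, -0.6, -1.1]
finger_gap: 0.0503
finger_force: 63.0
```

Run:
```python
from h import *
s=status.get_state();X=R.from_rotvec(s['tcp_rot']).apply([1,0,0]);print(s['ee_pos'],np.arctan2(X[1],X[0])%6.2832,tool(np.array([.507,-.187,0])-s['ee_pos']))
cv2.imwrite('pics/s5.png',vision.snapshot('scene'))
```

```text
[0.54024933 0.03071092 0.1067815 ] 3.2520228338097663 [ 0.05703676 -0.21275784  0.10670876]
```

drive_effector(
  increments="0.228 -0.852 0 0 0.04;0.228 -0.852 0 0 0.04;0.228 -0.852 0 0 0.04;0.228 -0.852 0 0 0.04;0.228 -0.848 0 0 0.04;0 0 0.9 0 0.04;0 0 0.8 0 0.04;0 0 0.3 0 0.04;0 0 0 0 0.04;0 0 0 0 0.04",
)

```text
time_s: 26.15
ee_pos: [0.5087, -0.1873, 0.0077]
tcp_rot: [-0.178, 3.135, -0.001]
wrist_force: [0.1, -0.3, -0.6]
finger_gap: 0.0503
finger_force: 63.0
```

drive_effector(
  increments="0 0 0.04 0 0.04;0 0 0.04 0 0.04;0 0 0 0 0.04;0 0 0 0 0.04",
)

```text
time_s: 26.55
ee_pos: [0.5081, -0.1877, 0.0034]
tcp_rot: [-0.177, 3.136, -0.001]
wrist_force: [-0.6, 0.5, -1.0]
finger_gap: 0.0501
finger_force: 63.0
```

Scaled: 0.0015 m is 0.03, 0.001 m is 0.02.

drive_effector(
  increments="0 0 0.03 0 0.04;0 0 0.02 0 0.04;0 0 0 0 0.04;0 0 0 0 0.04",
)

```text
time_s: 26.95
ee_pos: [0.5078, -0.1877, 0.0003]
tcp_rot: [-0.178, 3.136, 0.0]
wrist_force: [-0.9, 0.6, 0.3]
finger_gap: 0.0502
finger_force: 63.1
```

drive_effector(
  increments="0 0 0 0 0.07;0 0 0 0 0.07;0 0 -0.7 0 0.07;0.8 0 -0.1 0 0.07;0.72 0 0 0 0.07;0 0 0.4 0 0.05;0 0 0.36 0 0.05;0 0 0 0 0.05;0 0 0 0 0.05",
)

```text
time_s: 27.85
ee_pos: [0.4323, -0.1961, 0.0024]
tcp_rot: [0.178, -3.136, -0.0]
wrist_force: [0.5, -0.8, 0.1]
finger_gap: 0.0498
finger_force: 0.0
```

Run:
```python
from h import *
s=status.get_state();c=vision.calibration('wrist');print(s['ee_pos'],s['tcp_rot'])
a=vision.snapshot('wrist');b=vision.snapshot('top');d=vision.snapshot('scene')
o=np.zeros((600,800,3),np.uint8);o[:360,:480]=cv2.resize(a,(480,360));o[360:600,:400]=cv2.resize(b[190:265,355:480],(400,240),interpolation=cv2.INTER_CUBIC)
o[360:600,400:800]=cv2.resize(d[270:390,300:500],(400,240),interpolation=cv2.INTER_CUBIC)
o[60:360,480:800]=cv2.resize(d[140:260,200:328],(320,300),interpolation=cv2.INTER_CUBIC)
cv2.imwrite('pics/m5.png',o)
```

```text
[ 0.43225917 -0.19613177  0.0023557 ] [ 1.77828149e-01 -3.13616049e+00 -4.46611632e-04]
```

View pics/m5.png

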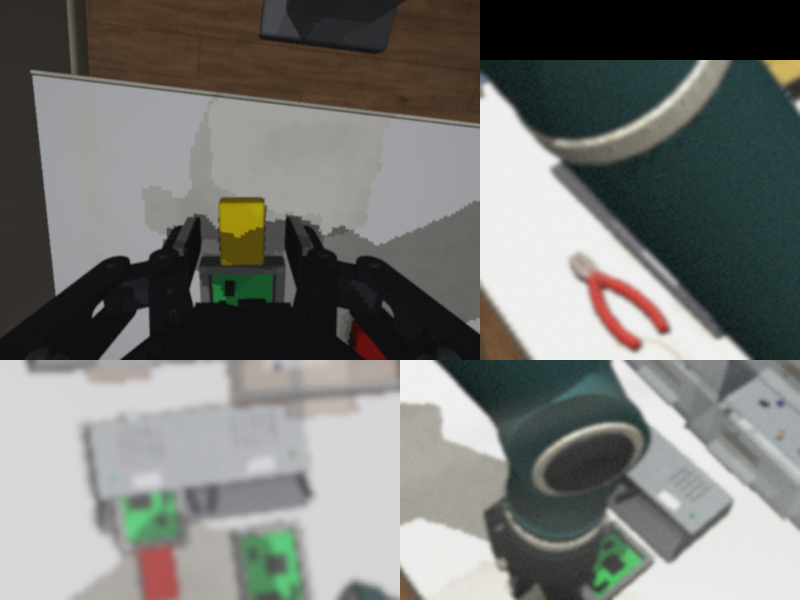

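Yellow lies in line with the right bay (tip mid at crop (266,532), bay line about 265), its tab between the fingers. Red is still home in the left bay.

Scaled: -0.005 m is -0.1.

drive_effector(
  increments="0 0 0 0 0.015;0 0 0 0 0.015;0 0 0 0 0.015;0 0 -0.1 0 0.015;0 0 -0.1 0 0.015;0 0 0 0 0.015;0 0 0 0 0.015",
  clamp_n=80,
)

```text
time_s: 28.7
ee_pos: [0.4323, -0.1963, 0.0125]
tcp_rot: [-0.178, 3.136, -0.0]
wrist_force: [0.1, 0.0, -1.4]
finger_gap: 0.023
finger_force: 78.7
```

drive_effector(
  increments="-0.4 0 0 0 0.015;-0.4 0 0 0 0.015;0 0 0 0 0.015;0 0 0 0 0.015",
)

```text
time_s: 29.1
ee_pos: [0.4715, -0.1914, 0.0119]
tcp_rot: [0.178, -3.135, -0.001]
wrist_force: [-0.9, -0.2, -1.1]
finger_gap: 0.0235
finger_force: 78.7
```

Scaled: -0.01 m is -0.2, -0.006 m is -0.12.

drive_effector(
  increments="-0.2 0 0.02 0 0.015;-0.2 0 0 0 0.015;-0.2 0 0 0 0.015;-0.12 0 0 0 0.015;0 0 0 0 0.015;0 0 0 0 0.015",
)

```text
time_s: 29.7
ee_pos: [0.5075, -0.1876, 0.0111]
tcp_rot: [0.178, -3.136, -0.0]
wrist_force: [0.1, 1.0, -1.4]
finger_gap: 0.0234
finger_force: 78.7
```

drive_effector(
  increments="-0.08 0 0 0 0.015;0 0 0 0 0.015;0 0 0 0 0.015",
)

```text
time_s: 30.0
ee_pos: [0.5116, -0.1872, 0.0113]
tcp_rot: [0.178, -3.137, -0.0]
wrist_force: [-0.1, 0.2, -0.6]
finger_gap: 0.0235
finger_force: 78.7
```

drive_effector(
  increments="-0.08 0 0 0 0.015;0 0 0 0 0.015;0 0 0 0 0.015",
)

```text
time_s: 30.3
ee_pos: [0.5158, -0.1867, 0.0113]
tcp_rot: [-0.178, 3.136, 0.0]
wrist_force: [-0.5, 1.4, -1.0]
finger_gap: 0.0235
finger_force: 78.8
```

Scaled: -0.003 m is -0.06.

drive_effector(
  increments="-0.06 0 0 0 0.015;0 0 0 0 0.015;0 0 0 0 0.015",
)

```text
time_s: 30.6
ee_pos: [0.5161, -0.1867, 0.0106]
tcp_rot: [0.176, -3.132, -0.001]
wrist_force: [-6.1, -0.7, -0.2]
finger_gap: 0.0234
finger_force: 78.9
```

drive_effector(
  increments="-0.06 0 0 0 0.015;0 0 0 0 0.015;0 0 0 0 0.015",
)

```text
time_s: 30.9
ee_pos: [0.5161, -0.1867, 0.0099]
tcp_rot: [0.175, -3.126, -0.002]
wrist_force: [-10.0, -2.1, 1.0]
finger_gap: 0.0234
finger_force: 79.1
```

Yellow is against the stop. I'll release it, lift, back the arm off and check.

Scaled: -0.05 m is -1, -0.04 m is -0.8.

drive_effector(
  increments="0.02 0 0.02 0 0.015;0 0 0 0 0.05;0 0 0 0 0.05;0 0 0 0 0.05;0 0 -0.6 0 0.05;0 0 -1 0 0.05;0 0 -1 0 0.05;0.8 0 -1 0 0.05;0.8 0 -0.8 0 0.05",
)

```text
time_s: 31.8
ee_pos: [0.4554, -0.1934, 0.2173]
tcp_rot: [-0.181, 3.133, -0.002]
wrist_force: [0.2, -0.8, -1.0]
finger_gap: 0.0495
finger_force: 0.0
```

drive_effector(
  increments="0 -0.9 0 0 0.05;0 -0.9 0 0 0.05;0 -0.9 0 0 0.05;0 -0.9 0 0 0.05;0 -0.9 0 0 0.05;0 0 0 0 0.05;0 0 0 0 0.05;0 0 0 0 0.05",
)

```text
time_s: 32.6
ee_pos: [0.4804, -0.4158, 0.2146]
tcp_rot: [-0.18, 3.136, 0.002]
wrist_force: [0.2, -0.3, 0.5]
finger_gap: 0.0505
finger_force: 0.0
```

Run:
```python
from h import *
b=vision.snapshot('top');d=vision.snapshot('scene')
o=np.zeros((600,800,3),np.uint8);o[:320,:800]=cv2.resize(b[190:302,180:460],(800,320),interpolation=cv2.INTER_CUBIC)
o[320:600,:400]=cv2.resize(d[275:380,335:485],(400,280),interpolation=cv2.INTER_CUBIC)
o[320:600,400:800]=cv2.resize(d[150:255,200:350],(400,280),interpolation=cv2.INTER_CUBIC)
cv2.imwrite('pics/m6.png',o)
```

```text
(no output)
```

View pics/m6.png

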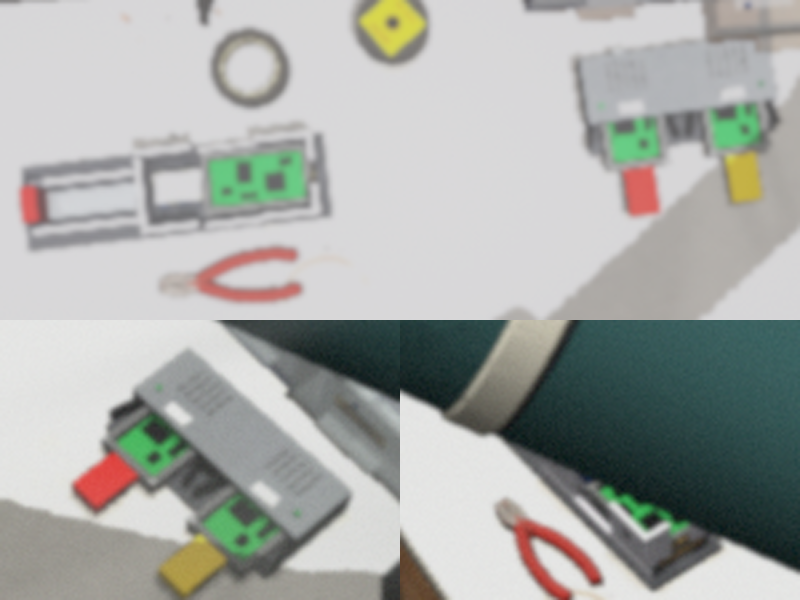

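Both carriers are home with their tab ends level, the ejector is back at rest, the white carrier lies low on the stack and the bystanders are in place. I'm handing in the job.

```bash
python3 -c "
from station import close_job
print(close_job())"
```

```text
the job is handed in; nothing more can be done
None
```

I handed the job in at about 33 s: the red carrier is home in bay A and the yellow in bay B, both released; the ejector is back at rest, blue and white are still in the magazine, and the spool, tape and cutters look unmoved in the last pictures (no verdict was returned).

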